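# Latch the pusher of a bench slicer for storage

### The arm

A 6-joint arm with a two-finger parallel gripper is mounted at the origin on the work surface. World frame = base frame: x ahead of the robot, y to its left, z up, the work surface at z = 0. Lengths are in m, angles in degrees, forces in N, time in s.
With the tool pointing down it reaches from about 0.375 to 0.925 m from the base axis. Payload 5.7 kg.
Tool frame: the origin (TCP) lies at the very end of the fingers, on their centre line; the grasp point (between the pads) lies 19 mm behind it; x points along the fingers, y is the direction in which the jaws open and shut, and the axes are right-handed (so a half turn about x gives the same grasp; the last joint's range is limited). The gripper opens to 85 mm and grips with 20 to 120 N. Pads are 22 mm wide; open, the fingers measure 114 mm over their backs; the gripper's body (76 mm by 85 mm) begins 54 mm behind the grasp point. The pads swing forward as they close: fully open they stand 13 mm farther back than shut.
Start: joints at [69.494, 20.558, 86.54, -0, 72.909, -6.595], TCP at [0.144, 0.582, 0.231] pointing down, gripper open.
Joint ranges: [-170.27, 170.27], [-57.76, 135], [12.27, 136.19], [-55.21, 235.2], [11.17, 155.16], [-170.74, 170.74]. Speed limits (degrees/s): [136.94, 136.94, 180, 180, 180, 180].

### API

Orientations are given as [roll, pitch, yaw] about the fixed x, y, z axes, in that order (R = Rz(yaw) Ry(pitch) Rx(roll)).
In Python, from cell import arm gives the robot as it stands.
- The arm moves only by the tool step_arm, never from a script. Its argument "deltas" is a list of rows, each a list of 3 entries, a list of its own where there are three numbers: the opening, from -1 (shut) to 1 (fully open), then the shift along the world's x, y, z in cm, then the turn, a rotation vector about the world's x, y, z in rad. In form: [[fingers, [dx, dy, dz], [ax, ay, az]], ...]. A call has 1 to 5 rows; each row is the pose to reach, as a shift and turn from the pose commanded when the call began; what a row does not reach only later rows make up. A row lasts 1/10 s, in which the tool goes at most 50 mm and 8.59 degrees, less where a joint would pass 70% of its speed; a pose out of reach is approached as far as the arm can. A call with a gripper value outside its range is refused whole. The fingers move at their own pace and stop on an object; "squeeze" is the grip in N (left out, the last holds). Time passes only in rows, so rows that repeat a pose let the fingers close. It gives the time, the measured TCP pose, the force and the opening at its end, in the units of the state.
- arm.get_state(): the state, without advancing time (a new reading comes with each control period).
- arm.snapshot(name): name is "scene" or "side" or "wrist"; returns the picture (420x560x3 uint8, red, green, blue); there is no depth.
- arm.calibration(name): a dict with "fx", "fy", "cx", "cy" (pixels), "T" (4x4, takes a point from camera to world coordinates). Camera axes: x right, y down, z forward; pixel columns grow to the right and rows downward; lengths in m; the calibration is good to about 2 mm. A picture is of the moment at which its call begins: read the wrist's pose just before it. calibration takes no time and is no camera call; for the wrist camera it gives the pose at the moment of the call.
- arm.finish_job(): hands the job in, once; it reports no verdict.
The state is a dict: "time_s": time; "qpos": joint angles; "joint_velocities": joint speeds; "tau": joint torques, N m; "tcp_pos": TCP position; "ee_rot": TCP orientation; "contact_force": force on the tool from outside, world axes, zero at the start; "moment": the same for the moment, N m; "grip_width": opening from 0.0 (shut) to 1.0 (fully open).
Only numpy, scipy, OpenCV 4.12 (cv2) and the standard library are available. Lean on these libraries where they do the work, as an engineer would, in place of code of your own. Each camera call takes 0.05 s, during which the arm holds its last target. There are 200 camera calls.

### The job

Two vegetable slicers stand on the prep table with their pushers left drawn back. Take the one with the flat upright push plate (not the one with the ball knob) and push its pusher along the rods, towards the blade frame, until the spring catch at the side clicks over and the pusher stays fully home, covering the blades. Leave the pusher of the slicer with the ball knob where it is.

Things in the scene. Friction and masses are not known exactly. Their poses are not given: they have to be found in the camera images.
- slicer_pusher (a joint): Travel (m) of the flat-plate slicer's pusher along its guide rods: 0 drawn back, growing towards the blade frame, 0.170 fully home at a rigid stop. Starts between 0 and 0.05. Friction about 2 N; from about 0.150 the catch's spring ball resists with up to about 10 N and pushes back; past 0.162 it snaps behind, drives the pusher home and holds it. Push with less than 25 N.
- slicer_handle (a point): Centre of the black upright push plate on the pusher to be moved: 12 mm thick along the slide, 46 mm wide, 50 mm tall, from 100 to 150 mm above the table. x axis: level, the slide direction to the blade frame, within 25 degrees of straight away from the robot; z up. Moves with the pusher. The rest of the slicer (base 360 x 170 mm) stays below 96 mm, so fingers above 100 mm are clear.
- wedger_handle (a point): Centre of the black ball knob, 40 mm in diameter, 130 mm above the table, on the pusher of the other, otherwise alike slicer, to be left alone. Which of the two stands left and which right varies.

How it is judged:
By the outcome, as a careful person would: the job done as asked, in the order asked, and still so for the second after the job is handed in, with the robot touching nothing.
It also fails if it takes over 29 s, if anything falls off the work surface, if the arm or the gripper's body presses on something with over 40 N, if the wrist force passes 120 N, or if a joint passes its speed limit or range.

## Working session

There is one attempt and no reset: what is moved stays moved. The work goes in short steps, Python scripts to look and compute and a tool call to move; the robot and the scene stay as the last step left them, time stands still between calls to the robot, and variables do not carry over. Pictures are saved under pics/ and viewed, about 8 in all and at most 12, crops included, and the job is handed in when it is done.

Besides the shell and the picture viewer there is one more tool, called as name([rows], argument=value, ...), one row to a line, values as JSON. step_arm: Moves the arm, as the interface text tells. Its arguments: {"type":"object","properties":{"deltas":{"type":"array","items":{"type":"array"}},"squeeze":{"type":"number"}},"required":["deltas"]}

```bash
mkdir -p pics; python3 - <<'E'
from cell import arm
import cv2,numpy as np
s=arm.get_state();print(s)
for n in("scene","side"):
    i=arm.snapshot(n);cv2.imwrite(f"pics/{n}0.png",i[:,:,::-1]);c=arm.calibration(n);print(n,c)
E
```

```text
{'time_s': 0.0, 'qpos': array([ 6.94941967e+01,  2.05963053e+01,  8.65994413e+01,  1.95400889e-03,
        7.29086885e+01, -6.59600779e+00]), 'joint_velocities': array([ 0.0419831 , -0.12237193, -0.0526493 ,  0.1247092 ,  0.02864611,
        0.02947416]), 'tau': array([-4.31089793e-03, -5.27618837e+01, -2.78613353e+01, -7.39550051e-04,
        1.33879521e-02,  5.03698715e-06]), 'tcp_pos': array([0.14400397, 0.5817592 , 0.23046751]), 'ee_rot': array([ -97.61999994,   89.89554823, -111.53037142]), 'contact_force': array([-0.3610549 , -0.32732791,  0.94284514]), 'moment': array([-0.02859235, -0.05801174,  0.00973722]), 'grip_width': 0.9993314926048572}
scene {'fx': 379.82873557188486, 'fy': 379.82873557188486, 'cx': 275.82674401985724, 'cy': 206.23112058671327, 'T': array([[-0.06615758,  0.86330493, -0.50032766,  0.83888985],
       [ 0.99780731,  0.05626566, -0.03485335, -0.00686068],
       [-0.00193781, -0.50153641, -0.86513437,  0.76356367],
       [ 0.        ,  0.        ,  0.        ,  1.        ]])}
side {'fx': 428.8312210423128, 'fy': 428.8312210423128, 'cx': 281.9586924067245, 'cy': 217.0279600959965, 'T': array([[-0.74609672, -0.41839349,  0.51796387,  0.08494859],
       [-0.6656924 ,  0.48496815, -0.56715036,  0.40137405],
       [-0.01390397, -0.76795363, -0.64035451,  0.5583619 ],
       [ 0.        ,  0.        ,  0.        ,  1.        ]])}
```

View pics/scene0.png

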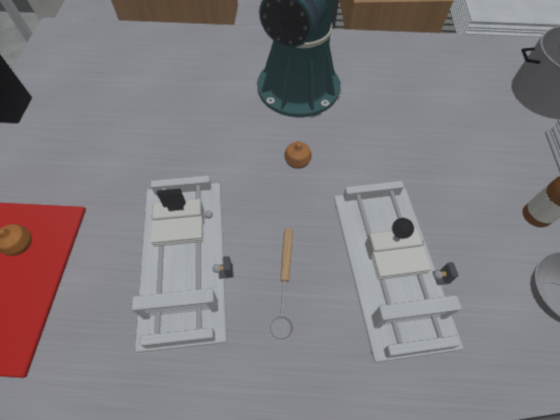

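View pics/side0.png

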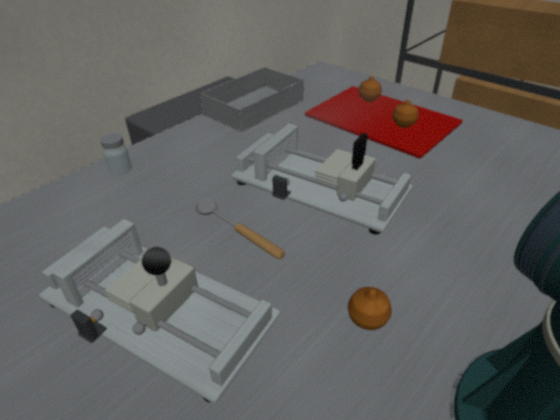

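The flat-plate slicer is at the left of the scene image, which is -y: plate near (172,199) in scene and (360,151) in side. The ball-knob slicer is at +y, with its knob at (403,228). I'll triangulate the plate and get the slide direction from the base edges.

```bash
cat > h.py <<'E'
import cv2,numpy as np
from cell import arm
def ray(c,p):
    T=c["T"];d=np.array([(p[0]-c["cx"])/c["fx"],(p[1]-c["cy"])/c["fy"],1.]);return T[:3,3],T[:3,:3]@d
def plane(c,p,z):
    o,d=ray(c,p);return o+d*(z-o[2])/d[2]
def tri(c1,p1,c2,p2):
    o1,d1=ray(c1,p1);o2,d2=ray(c2,p2)
    t=np.linalg.lstsq(np.c_[d1,-d2],o2-o1,rcond=None)[0]
    a=o1+t[0]*d1;b=o2+t[1]*d2;return (a+b)/2,np.linalg.norm(a-b)
def blob(img,box,thr=55):
    x0,y0,x1,y1=box;m=(img[y0:y1,x0:x1].max(2)<thr).astype(np.uint8)
    n,l,s,c=cv2.connectedComponentsWithStats(m);k=1+np.argmax(s[1:,4]);return c[k]+[x0,y0],s[k]+[x0,y0,0,0,0],l==k
E
python3 - <<'E'
from h import *
S=cv2.imread("pics/scene0.png");D=cv2.imread("pics/side0.png")
cs,cd=arm.calibration("scene"),arm.calibration("side")
p,s1,_=blob(S,(150,170,200,225));q,s2,_=blob(D,(340,120,385,180))
print("plate",p,s1,q,s2,tri(cs,p,cd,q))
p,s1,_=blob(S,(380,205,425,250));q,s2,_=blob(D,(130,235,180,285));print("knob",tri(cs,p,cd,q))
roi=S[165:365,120:250]
hsv=cv2.cvtColor(roi,cv2.COLOR_BGR2HSV)
print("table/base vals",S[300,125],S[300,185],S[260,147],S[190,156])
m=(roi.min(2)>165).astype(np.uint8)
cv2.imwrite("pics/m.png",np.hstack([cv2.resize(roi,None,fx=3,fy=3),cv2.cvtColor(cv2.resize(m*255,None,fx=3,fy=3),cv2.COLOR_GRAY2BGR)]))
for e in [((149,185),(138,347)),((219,184),(226,343))]:
    v=plane(cs,e[1],.02)-plane(cs,e[0],.02);print(plane(cs,e[0],.02),np.degrees(np.arctan2(v[1],v[0])),np.linalg.norm(v))
E
```

```text
plate [171.68329177 198.76309227] [158 190  27  20 401] [358.81460674 150.58146067] [352 134  15  35 356] (array([ 0.46246853, -0.24002273,  0.11793993]), np.float64(0.0014996777639605281))
knob (array([0.50064883, 0.20956381, 0.12327713]), np.float64(0.0021298774408886776))
table/base vals [139 134 132] [173 169 165] [172 168 165] [104 103 100]
[ 0.37086468 -0.33681284  0.02      ] 10.110013779244737 0.3629584972471953
[ 0.35745132 -0.17366837  0.02      ] 10.175570310167062 0.35849563988947314
```

View pics/m.png

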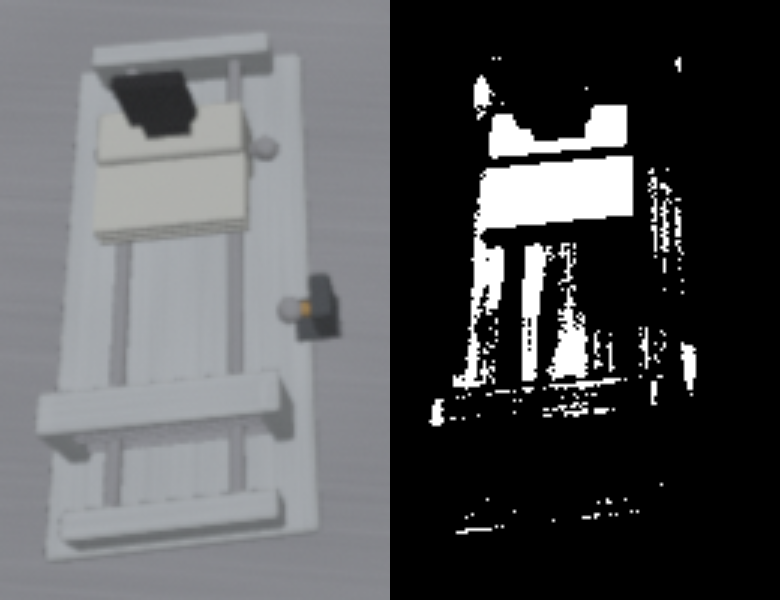

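```bash
python3 - <<'E'
from h import *
from scipy.spatial.transform import Rotation as R
s=arm.get_state();M=R.from_euler("xyz",s["ee_rot"],degrees=True).as_matrix();print(M.round(3))
print("jaw yaw",np.degrees(np.arctan2(M[1,1],M[0,1])))
E
```

```text
[[-0.001  0.24   0.971]
 [-0.002  0.971 -0.24 ]
 [-1.    -0.002 -0.   ]]
jaw yaw 76.09021050940738
```

step_arm([
  [-1,[21.6,-12.2,1],[0,0,0.2]],
  [-1,[21.6,-12.2,1],[0,0,0.2]],
  [-1,[21.6,-12.2,1],[0,0,0.2]],
  [-1,[21.6,-12.2,1],[0,0,0.2]],
  [-1,[21.6,-12.2,1],[0,0,0.2]],
], squeeze=20)

```text
time_s: 0.6
tcp_pos: [0.3604, 0.4596, 0.241]
ee_rot: [-134.2, 90.0, -136.7]
contact_force: [-0.1, 0.4, -0.4]
grip_width: 0.144
```

step_arm([
  [-1,[12,-21,0],[0,0,0.219]],
  [-1,[12,-21,0],[0,0,0.219]],
  [-1,[12,-21,0],[0,0,0.219]],
  [-1,[12,-21,0],[0,0,0.219]],
  [-1,[12,-21,0],[0,0,0.219]],
])

```text
time_s: 1.1
tcp_pos: [0.4797, 0.2488, 0.2409]
ee_rot: [-142.7, 90.0, -132.7]
contact_force: [0.6, 0.3, 0.7]
grip_width: -0.0
```

step_arm([
  [-1,[0,-24,0],[0,0,0]],
  [-1,[0,-24,0],[0,0,0]],
  [-1,[0,-24,0],[0,0,0]],
  [-1,[0,-24,0],[0,0,0]],
  [-1,[0,-24,0],[0,0,0]],
])

```text
time_s: 1.6
tcp_pos: [0.4785, 0.0085, 0.241]
ee_rot: [-138.7, 90.0, -128.6]
contact_force: [1.2, 0.1, 0.5]
grip_width: 0.004
```

step_arm([
  [-1,[-6.2,-24,0],[0,0,0]],
  [-1,[-6.2,-24,0],[0,0,0]],
  [-1,[-6.2,-24,0],[0,0,0]],
  [-1,[-6.2,-24,0],[0,0,0]],
  [-1,[-6.2,-24,0],[0,0,0]],
])

```text
time_s: 2.1
tcp_pos: [0.416, -0.2308, 0.2411]
ee_rot: [162.8, 90.0, 172.9]
contact_force: [1.1, -0.4, 0.4]
grip_width: 0.0
```

step_arm([
  [-1,[0,-1.6,-3],[0,0,0]],
  [-1,[0,-1.6,-6],[0,0,0]],
  [-1,[0,-1.6,-8],[0,0,0]],
  [-1,[0,-1.6,-8],[0,0,0]],
])

```text
time_s: 2.5
tcp_pos: [0.4148, -0.2436, 0.1585]
ee_rot: [131.7, 89.6, 141.7]
contact_force: [-1.1, -0.1, 0.6]
grip_width: -0.003
```

```bash
python3 - <<'E'
from h import *
from scipy.spatial.transform import Rotation as R
s=arm.get_state();M=R.from_euler("xyz",s["ee_rot"],degrees=True).as_matrix()
print(s["tcp_pos"],s["qpos"],s["contact_force"],np.degrees(np.arctan2(M[1,1],M[0,1])))
a=arm.snapshot("scene")[:,:,::-1];b=arm.snapshot("side")[:,:,::-1]
cv2.imwrite("pics/s1.png",np.hstack([cv2.resize(a[120:300,90:250],None,fx=2.4,fy=2.4),cv2.resize(b[60:240,220:380],None,fx=2.4,fy=2.4)]))
E
```

```text
[ 0.41482278 -0.24364477  0.15849256] [-3.86599958e+01  1.59676358e+01  1.05645902e+02 -2.75143367e-03
  5.87593922e+01 -1.38706182e+02] [-1.12959272 -0.13556331  0.64254617] 100.04701786970188
```

View pics/s1.png

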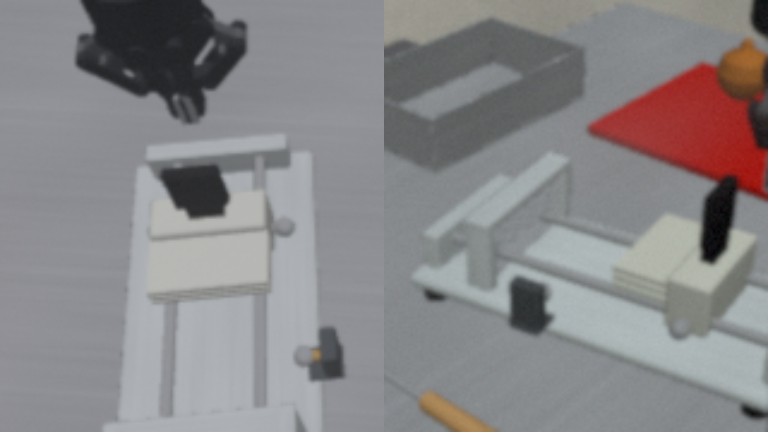

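The shut fingers are behind the plate in line with it, tip at about (185,110) in the crop, and the catch is untouched. I'll lower and then push along the slide (0.984, 0.178).

step_arm([
  [-1,[0,0,-2.5],[0,0,0]],
  [-1,[0,0,-4.5],[0,0,0]],
  [-1,[0,0,-4.5],[0,0,0]],
  [-1,[0,0,-4.5],[0,0,0]],
])

```text
time_s: 3.0
tcp_pos: [0.4178, -0.2453, 0.1174]
ee_rot: [-52.8, 89.9, -42.6]
contact_force: [0.2, 0.2, -0.1]
grip_width: -0.0
```

step_arm([
  [-1,[0.5,0.1,0],[0,0,0]],
  [-1,[1.0,0.2,0],[0,0,0]],
  [-1,[1.5,0.3,0],[0,0,0]],
  [-1,[2.0,0.35,0],[0,0,0]],
  [-1,[2.5,0.45,0],[0,0,0]],
])

```text
time_s: 3.5
tcp_pos: [0.4428, -0.2405, 0.1164]
ee_rot: [-54.2, 90.0, -44.1]
contact_force: [0.5, 0.2, 0.4]
grip_width: -0.002
```

step_arm([
  [-1,[0.5,0.1,0],[0,0,0]],
  [-1,[1.0,0.2,0],[0,0,0]],
  [-1,[1.5,0.3,0],[0,0,0]],
  [-1,[2.0,0.35,0],[0,0,0]],
  [-1,[2.5,0.45,0],[0,0,0]],
])

```text
time_s: 4.0
tcp_pos: [0.4673, -0.2358, 0.1161]
ee_rot: [147.0, 90.0, 157.1]
contact_force: [-0.9, -1.0, 1.0]
grip_width: 0.003
```

```bash
python3 - <<'E'
from h import *
s=arm.get_state();print(s["contact_force"])
a=arm.snapshot("scene")[:,:,::-1];b=arm.snapshot("side")[:,:,::-1]
cv2.imwrite("pics/s2.png",np.hstack([cv2.resize(a[120:300,90:250],None,fx=2.4,fy=2.4),cv2.resize(b[60:240,250:410],None,fx=2.4,fy=2.4)]))
E
```

```text
[-0.86884881 -1.02669859  0.98430189]
```

View pics/s2.png

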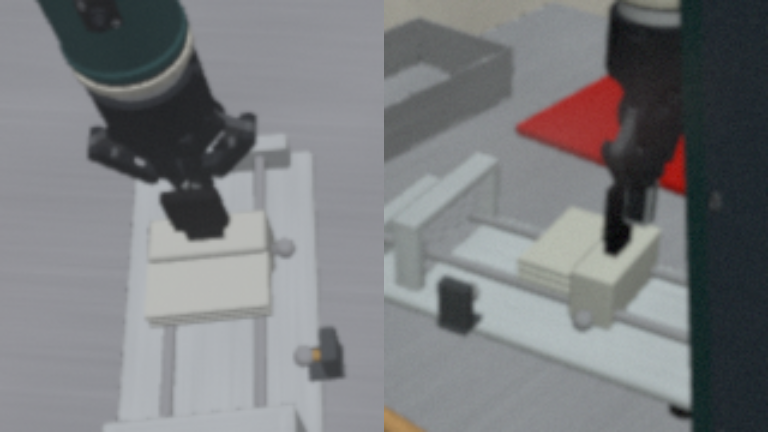

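The plate and its block have moved with the fingers, contact centred. The side stud at crop (285,247) still has about 100 mm to go to the catch. I'll carry on.

step_arm([
  [-1,[0.7,0.12,0],[0,0,0]],
  [-1,[1.4,0.25,0],[0,0,0]],
  [-1,[2.1,0.37,0],[0,0,0]],
  [-1,[2.8,0.5,0],[0,0,0]],
  [-1,[3.5,0.62,0],[0,0,0]],
])

```text
time_s: 4.6
tcp_pos: [0.5026, -0.2295, 0.1161]
ee_rot: [141.8, 90.0, 151.9]
contact_force: [-2.6, 0.7, -1.2]
grip_width: -0.002
```

step_arm([
  [-1,[0.7,0.12,0],[0,0,0]],
  [-1,[1.4,0.25,0],[0,0,0]],
  [-1,[2.1,0.37,0],[0,0,0]],
  [-1,[2.7,0.48,0],[0,0,0]],
  [-1,[3.0,0.54,0],[0,0,0]],
])

```text
time_s: 5.1
tcp_pos: [0.5331, -0.2244, 0.1163]
ee_rot: [-34.5, 90.0, -24.4]
contact_force: [-1.9, -1.4, -0.5]
grip_width: -0.001
```

```bash
python3 - <<'E'
from h import *
s=arm.get_state();print(s["tcp_pos"],s["contact_force"])
a=arm.snapshot("scene")[:,:,::-1];b=arm.snapshot("side")[:,:,::-1]
cv2.imwrite("pics/s3.png",np.hstack([cv2.resize(a[170:350,110:270],None,fx=2.4,fy=2.4),cv2.resize(b[60:240,220:380],None,fx=2.4,fy=2.4)]))
E
```

```text
[ 0.53306221 -0.22436756  0.11626555] [-1.8926473  -1.41918516 -0.53586783]
```

View pics/s3.png

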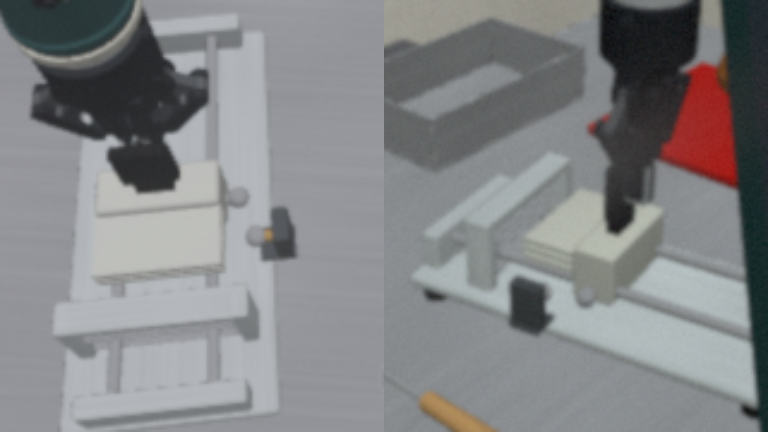

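The stud at (237,197) is about 35–40 mm short of the catch ball at (256,235), and the force is still only about 2 N. I'll go slower from here.

step_arm([
  [-1,[0.5,0.09,0],[0,0,0]],
  [-1,[1.0,0.18,0],[0,0,0]],
  [-1,[1.5,0.27,0],[0,0,0]],
  [-1,[1.9,0.34,0],[0,0,0]],
  [-1,[2.2,0.39,0],[0,0,0]],
])

```text
time_s: 5.7
tcp_pos: [0.5548, -0.2206, 0.1164]
ee_rot: [-45.9, 90.0, -35.8]
contact_force: [-2.2, -1.3, 0.9]
grip_width: 0.0
```

step_arm([
  [-1,[0.2,0.04,0],[0,0,0]],
  [-1,[0.4,0.07,0],[0,0,0]],
  [-1,[0.6,0.11,0],[0,0,0]],
])

```text
time_s: 6.0
tcp_pos: [0.5593, -0.2196, 0.1162]
ee_rot: [-177.8, 89.9, -167.7]
contact_force: [-6.2, -3.7, 4.6]
grip_width: 0.001
```

step_arm([
  [-1,[0.2,0.04,0],[0,0,0]],
  [-1,[0.4,0.07,0],[0,0,0]],
])

```text
time_s: 6.2
tcp_pos: [0.5626, -0.219, 0.1162]
ee_rot: [-179.9, 89.8, -169.8]
contact_force: [-6.1, -2.6, 3.7]
grip_width: 0.002
```

step_arm([
  [-1,[0.2,0.04,0],[0,0,0]],
  [-1,[0.4,0.07,0],[0,0,0]],
])

```text
time_s: 6.4
tcp_pos: [0.5671, -0.2182, 0.1162]
ee_rot: [179.8, 89.9, -170.1]
contact_force: [-3.6, -1.6, 2.0]
grip_width: 0.005
```

step_arm([
  [-1,[0.2,0.04,0],[0,0,0]],
  [-1,[0.4,0.07,0],[0,0,0]],
])

```text
time_s: 6.6
tcp_pos: [0.5727, -0.2172, 0.1162]
ee_rot: [-0.8, 89.9, 9.2]
contact_force: [-0.3, 0.4, 0.3]
grip_width: -0.004
```

step_arm([
  [-1,[0.2,0.04,0],[0,0,0]],
  [-1,[0.2,0.04,0],[0,0,0]],
])

```text
time_s: 6.8
tcp_pos: [0.575, -0.2167, 0.1162]
ee_rot: [-6.8, 89.9, 3.3]
contact_force: [-0.1, -0.8, -0.0]
grip_width: 0.0
```

The resistance rose to about 7 N, then dropped to zero, so the catch has snapped. I'll feel gently for the stop to confirm.

step_arm([
  [-1,[0.1,0.02,0],[0,0,0]],
  [-1,[0.2,0.04,0],[0,0,0]],
])

```text
time_s: 7.0
tcp_pos: [0.5763, -0.2164, 0.1162]
ee_rot: [-3.7, 90.0, 6.4]
contact_force: [1.3, 0.6, -0.5]
grip_width: -0.001
```

step_arm([
  [-1,[0.1,0.02,0],[0,0,0]],
  [-1,[0.1,0.02,0],[0,0,0]],
])

```text
time_s: 7.2
tcp_pos: [0.577, -0.2163, 0.1162]
ee_rot: [177.0, 90.0, -172.9]
contact_force: [0.3, 0.5, 0.7]
grip_width: -0.0
```

step_arm([
  [-1,[-1.5,-0.27,0],[0,0,0]],
  [-1,[-4,-0.7,0],[0,0,0]],
  [-1,[-6,-1.05,2],[0,0,0]],
  [-1,[-8,-1.4,6],[0,0,0]],
  [-1,[-10,-1.8,10],[0,0,0]],
])

```text
time_s: 7.7
tcp_pos: [0.4758, -0.2339, 0.2166]
ee_rot: [133.8, 89.9, 143.9]
contact_force: [1.3, -0.3, 0.3]
grip_width: -0.003
```

step_arm([
  [-1,[-4,-0.7,5],[0,0,0]],
  [-1,[-4,-0.7,5],[0,0,0]],
  [-1,[-4,-0.7,5],[0,0,0]],
  [-1,[-4,-0.7,5],[0,0,0]],
])

```text
time_s: 8.1
tcp_pos: [0.4374, -0.2411, 0.2655]
ee_rot: [49.7, 90.0, 59.7]
contact_force: [0.5, 0.2, -0.6]
grip_width: -0.002
```

```bash
python3 - <<'E'
from h import *
s=arm.get_state();print(s["time_s"],s["tcp_pos"],s["contact_force"])
a=arm.snapshot("scene")[:,:,::-1];b=arm.snapshot("side")[:,:,::-1]
cs,cd=arm.calibration("scene"),arm.calibration("side")
S=np.ascontiguousarray(a);D=np.ascontiguousarray(b)
try:
    p,_,_=blob(S,(380,205,425,250));q,_,_=blob(D,(130,235,180,285));print("knob",tri(cs,p,cd,q))
    p,s1,_=blob(S,(145,245,200,300));q,s2,_=blob(D,(255,85,335,160));print("plate",s1,s2,tri(cs,p,cd,q))
except Exception as e: print(e)
cv2.imwrite("pics/s4.png",np.hstack([cv2.resize(a[170:350,110:270],None,fx=2.4,fy=2.4),cv2.resize(b[60:240,220:380],None,fx=2.4,fy=2.4)]))
E
```

```text
8.1 [ 0.43735521 -0.2410713   0.26545695] [ 0.4561816   0.17305914 -0.63210514]
knob (array([0.50016649, 0.21006112, 0.12135138]), np.float64(0.0025788938979805862))
plate [155 256  29  15 307] [296 146   6   5  13] (array([ 0.59035625, -0.21833837,  0.08834569]), np.float64(0.016753231193897752))
```

View pics/s4.png

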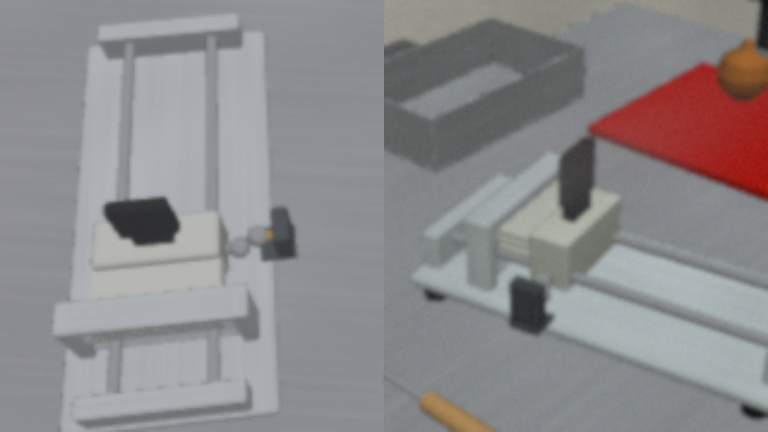

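```bash
python3 - <<'E'
from h import *
cs=arm.calibration("scene");S0=cv2.imread("pics/scene0.png");S=np.ascontiguousarray(arm.snapshot("scene")[:,:,::-1])
p0,_,_=blob(S0,(150,170,200,225));p,_,_=blob(S,(145,235,200,300))
print(p0,p,plane(cs,p,.125)-plane(cs,p0,.125),arm.get_state()["time_s"])
arm.finish_job()
E
```

```text
[171.68329177 198.76309227] [169.94059406 262.87788779] [0.1328689  0.02418287 0.        ] 8.25
the job is handed in; nothing more can be done
```

The flat-plate slicer's pusher is home behind its catch, and I handed the job in at about 8.3 s. I pushed it along the rods with the shut fingers, then drew the arm back and up, clear of everything.

- **Catch:** the wrist force was about 2 N while sliding and read at most about 8.6 N at the catch. It then fell to zero as the pusher sprang ahead of the fingers.
- **Position:** the last pictures show the pusher's side stud about 10 mm past the catch ball and the block up at the blade frame. The plate moved about 135 mm along the slide. I didn't know its start position, so I could not read 0.170 directly; I never felt the rigid stop, because the spring kept the plate ahead of the fingers.
- **Ball-knob slicer:** its knob stayed where it was, within about 2 mm of measuring error.
- **Failed check:** locating the plate from two views at the end didn't work, because the side-camera mask caught a stray patch. The 135 mm comes from the scene camera alone.

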